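Take a practice pulse and record it

TASK

Take a practice pulse: with closed fingertips press the dome of the green-ringed pad gently, about half-way down and never to the bottom, keep it there for a good second, and let it come up again. Then press the orange record button on the white counter all the way down, let go and withdraw clear of everything. Do not touch the yellow and blue pads, do not press the black button, and leave the pill bottle, box, pencil and penlight alone; nothing is to be picked up.

Things in the scene. Friction and masses are not known exactly. Their poses are not given: they have to be found in the camera images.
- green_top (a point): centre of the top face of the sprung dome on the green-ringed pad, which is a round pulse-point practice pad fixed to the table: white puck 80 mm across and 18 mm high, with a green ring 70 mm across on top (ring surface at 21 mm) and a cream sprung dome 36 mm across in the middle, its flat top 28 mm across at 39 mm. It stands anywhere in a row with the other two pads. The point moves down with the dome; z is up.
- green_dome (a joint): how far the green pad's dome is pressed down, in m: 0 = up, 0.014 = at the bottom. It springs back by itself; the force is about 0.6 N at the start of the travel and 8.5 N at the bottom (0.57 N per mm). Even at the bottom the dome top stands 4 mm above the ring.
- pad_yellow: round pulse-point practice pad fixed to the table: white puck 80 mm across and 18 mm high, with a yellow ring 70 mm across on top (ring surface at 21 mm) and a cream sprung dome 36 mm across in the middle, its flat top 28 mm across at 39 mm. Origin at the centre of its underside, on the table. Not to be touched.
- pad_blue: round pulse-point practice pad fixed to the table: white puck 80 mm across and 18 mm high, with a blue ring 70 mm across on top (ring surface at 21 mm) and a cream sprung dome 36 mm across in the middle, its flat top 28 mm across at 39 mm. Origin at the centre of its underside, on the table. Not to be touched.
- record_top (a point): centre of the top of the orange round record button, 24 mm across, on the pulse counter; the point moves down with the button. The counter is a flat white box fixed to the table, 85 x 140 mm and 36 mm high, with a dark blank display along its long edge nearer the robot and two buttons, each in a grey housing, 72 mm apart centre to centre. z is up.
- record (a joint): how far the orange record button is pressed, in m: 0 = up, 0.006 = fully down. It is a spring button that takes about 4 N to be fully down.
- erase_top (a point): centre of the top of the black round erase button, 24 mm across, on the same counter; not to be pressed.
- erase (a joint): how far the black erase button is pressed, in m: 0 = up, 0.006 = fully down.
- pill_bottle: loose small amber bottle with a white cap, 34 mm across, 55 mm high, standing upright in a gap between two pads; origin at the centre of its underside.
- specimen_box: loose open white plastic box 75 x 45 mm, 28 mm high, in the other gap between two pads, its long side along its x axis; origin at the centre of its underside.
- pencil: loose orange pencil lying on the table, about 175 mm long, 8 mm thick, along its x axis; origin near the middle of its underside.
- penlight: loose steel penlight with a black head lying on the table, 110 mm long, 15 mm thick, along its x axis; origin at the middle of its underside.
- pad_green: the green-ringed pad itself; origin at the centre of its underside, on the table, straight below the dome.
There are look-alikes about, which are no part of the job. What is shaped like the part that bears record_top but purple is not meant. Leave any purple look-alike of the pad_green alone.

How it is judged (in metres and radians):
On the way, in this order (a step that is already met when the one before it is completed fails the run):
1. the green pad's dome is held pressed 3 to 11 mm down by the fingers for 0.8 s (value of joint green_dome between 0.003 and 0.011 m and contact force between the fingers and pad_green above 0.3 N), for 0.8 s.
2. the green pad's dome is let up again (value of joint green_dome below 0.002 m), for 0.1 s.
3. the orange record button is pressed down (at least 4.5 of 6 mm) (value of joint record above 0.0045 m), for 0.05 s.
At the end, for the whole second after the job is handed in: The green dome and the orange button are up again (within 2 mm), the black button is up (within 1.5 mm), and the bottle, box, pencil and penlight lie still, upright as they were (within 0.15 rad), within 10 mm of where they started (value of joint each of green_dome, record below 0.002 m and value of joint erase below 0.0015 m and distance of each of pill_bottle, specimen_box, pencil, penlight from where it was at the start of the episode below 0.01 m and linear speed of each of pill_bottle, specimen_box, pencil, penlight below 0.02 m/s and angle between each of pill_bottle, specimen_box, pencil, penlight's own z axis and vertical below 0.15 rad); the robot touches nothing.
It fails at once if the green dome is pressed to the bottom (past 12.5 of 14 mm) (value of joint green_dome above 0.0125 m).
It fails at once if the yellow or blue pad is touched (over 0.5 N) (contact force between any of the arm, the fingers and pad_yellow above 0.5 N or contact force between any of the arm, the fingers and pad_blue above 0.5 N).
It fails at once if the black erase button is pressed (over 1.5 mm) (value of joint erase above 0.0015 m).
It fails at once if the bottle, box, pencil or penlight is touched (over 0.5 N), moved or lifted (over 10 mm) (contact force between any of the arm, the fingers and pill_bottle above 0.5 N or contact force between any of the arm, the fingers and specimen_box above 0.5 N or contact force between any of the arm, the fingers and pencil above 0.5 N or contact force between any of the arm, the fingers and penlight above 0.5 N or distance of any of pill_bottle, specimen_box, pencil, penlight from where it was at the start of the episode above 0.01 m).
It also fails if it takes over 48 s, if anything falls off the work surface, if the arm or the gripper's body presses on something with over 40 N, if the wrist force passes 120 N, or if a joint passes its speed limit or range.

ROBOT

A 6-joint arm with a two-finger parallel gripper is mounted at the origin on the work surface. World frame = base frame: x ahead of the robot, y to its left, z up, the work surface at z = 0. Lengths are in mm, angles in degrees, forces in N, time in s.
With the tool pointing down it reaches from about 350 to 850 mm from the base axis. Payload 8.1 kg.
Tool frame: the origin (TCP) lies at the very end of the fingers, on their centre line; the grasp point (between the pads) lies grip_depth behind it (grip_depth is the distance from the TCP to the grasp point, in mm); z points along the fingers, y is the direction in which the jaws open and shut (so a half turn about z gives the same grasp; the last joint's range is limited). The gripper opens to 85 mm and grips with 20 to 120 N. Pads are 22 mm wide; open, the fingers measure 114 mm over their backs; the gripper's body (76 mm by 85 mm) begins 54 mm behind the grasp point. The pads swing forward as they close: fully open they stand 13 mm farther back than shut.
Start: joints at [69.362, 7.471, 85.268, -0, 87.261, -4.893], TCP at [162.791, 577.498, 231.292] pointing down, gripper open.
Joint ranges: [-169.43, 169.43], [-51.17, 129.36], [1.28, 143.12], [-76.62, 256.62], [0, 156.53], [-152.29, 152.29]. Speed limits (degrees/s): [136.94, 136.94, 159.86, 180, 180, 180].

INTERFACE

Orientations are given as [roll, pitch, yaw] about the fixed x, y, z axes, in that order (R = Rz(yaw) Ry(pitch) Rx(roll)).
In Python, from bench import * gives the robot as it stands.
- The arm moves only by the tool step_arm, never from a script. Its argument "plan" is a list of rows, each an object of numbers: "grip": the finger opening in cm, from 0 to 8.54; "tx", "ty", "tz": the shift along the tool's x, y, z in cm; "ax", "ay", "az": the turn, a rotation vector about the tool's x, y, z in degrees. In form: [{"grip": .., "tx": .., "ty": .., "tz": .., "ax": .., "ay": .., "az": ..}, ...]. A call has 1 to 8 rows; each row shifts and turns the commanded pose from where the row before left it, along the tool's axes as they then stand; what a row does not reach is not made up. A row lasts 1/12 s, in which the tool goes at most 41.7 mm and 7.16 degrees, less where a joint would pass 70% of its speed; a pose out of reach is approached as far as the arm can. A call with a gripper value outside its range is refused whole. The fingers move at their own pace and stop on an object; "newtons" is the grip in N (left out, the last holds). Time passes only in rows, so rows that do not move let the fingers close. It gives the time, the measured TCP pose, the force and the opening at its end, in the units of the state.
- sense(): the state, without advancing time (a new reading comes with each control period).
- snapshot(name): name is "side" or "top" or "wrist"; returns the picture (480x640x3 uint8, red, green, blue); there is no depth.
- camera_model(name): a dict with "intrinsics" (3x3 intrinsics, pixels), "pose" (4x4, takes a point from camera to world coordinates); the wrist camera has in their place "T_tool_cam" (4x4, takes a point from camera to tool coordinates, whose origin is the TCP and whose axes are the flange's). Camera axes: x right, y down, z forward; pixel columns grow to the right and rows downward; lengths in mm; the calibration is good to about 2 mm. A picture is of the moment at which its call begins: read the wrist's pose just before it. camera_model takes no time and is no camera call.
- hand_in(): hands the job in, once; it reports no verdict.
The state is a dict: "time": time; "joint_pos": joint angles; "qd": joint speeds; "joint_efforts": joint torques, N m; "tool_pos": TCP position; "tcp_rot": TCP orientation; "ft_force": force on the tool from outside, world axes, zero at the start; "wrist_torque": the same for the moment, N m; "finger_gap": finger opening in mm.
Only numpy, scipy, OpenCV 4.12 (cv2) and the standard library are available. Lean on these libraries where they do the work, as an engineer would, in place of code of your own. Each camera call takes 0.05 s, during which the arm holds its last target.

## Working session

There is one attempt and no reset: what is moved stays moved. The work goes in short steps, Python scripts to look and compute and a tool call to move; the robot and the scene stay as the last step left them, time stands still between calls to the robot, and variables do not carry over. Pictures are saved under pics/ and viewed, and the job is handed in when it is done.

Besides the shell and the picture viewer there is one more tool, called by a JSON object that holds its "op" and its "data". step_arm: Moves the arm, as the interface text tells. Its arguments: {"type":"object","properties":{"plan":{"type":"array","items":{"type":"object","properties":{"grip":{"type":"number"},"tx":{"type":"number"},"ty":{"type":"number"},"tz":{"type":"number"},"ax":{"type":"number"},"ay":{"type":"number"},"az":{"type":"number"}}}},"newtons":{"type":"number"}},"required":["plan"]}

```bash
mkdir -p pics; ls
python3 - <<'E'
from bench import *
import cv2
s=sense();print(s)
for n in ["top","side","wrist"]:
    im=snapshot(n);cv2.imwrite(f"pics/{n}0.png",im[:,:,::-1]);print(n,camera_model(n))
E
```

```text
pics
{'time': 0.0, 'joint_pos': array([ 6.93621747e+01,  7.51542096e+00,  8.53291870e+01,  4.19825394e-04,
        8.72615888e+01, -4.89159777e+00]), 'qd': array([-0.01229434, -0.09586501, -0.04683604,  0.02420499,  0.0774468 ,
       -0.0030517 ]), 'joint_efforts': array([ 3.15874504e-04, -5.69407225e+01, -5.00549626e+01, -1.77431452e-04,
        1.50914333e-02, -1.75243525e-05]), 'tool_pos': array([162.59335431, 576.97950968, 230.2420559 ]), 'tcp_rot': array([-1.79894226e+02, -9.47325487e-03,  1.64253743e+02]), 'ft_force': array([-0.58742102,  0.04959012, -0.06987339]), 'wrist_torque': array([ 0.04003554,  0.033117  , -0.033531  ]), 'finger_gap': 85.27890048297982}
top {'intrinsics': array([[456.74865515,   0.        , 324.70383047],
       [  0.        , 456.74865515, 239.50736546],
       [  0.        ,   0.        ,   1.        ]]), 'pose': array([[ 8.04008125e-03, -9.83094594e-01,  1.82921779e-01,
         3.67641386e+02],
       [-9.99945606e-01, -9.11964325e-03, -5.06133311e-03,
        -1.68198124e+01],
       [ 6.64395058e-03, -1.82871136e-01, -9.83114442e-01,
         9.10
[... 456 characters left out ...]
    [-1.32742614e-02, -7.76351046e-01, -6.30160969e-01,
         6.50987877e+02],
       [ 0.00000000e+00,  0.00000000e+00,  0.00000000e+00,
         1.00000000e+00]])}
wrist {'intrinsics': array([[414.49096549,   0.        , 319.43583962],
       [  0.        , 414.49096549, 238.44261215],
       [  0.        ,   0.        ,   1.        ]]), 'T_tool_cam': array([[-5.25165080e-04, -9.55893471e-01, -2.93713120e-01,
         7.51241384e+01],
       [ 9.99999788e-01, -3.88915627e-04, -5.22288757e-04,
        -5.15859177e-01],
       [ 3.85022790e-04, -2.93713332e-01,  9.55893472e-01,
        -1.41675527e+02],
       [ 0.00000000e+00,  0.00000000e+00,  0.00000000e+00,
         1.00000000e+00]])}
```

View pics/top0.png

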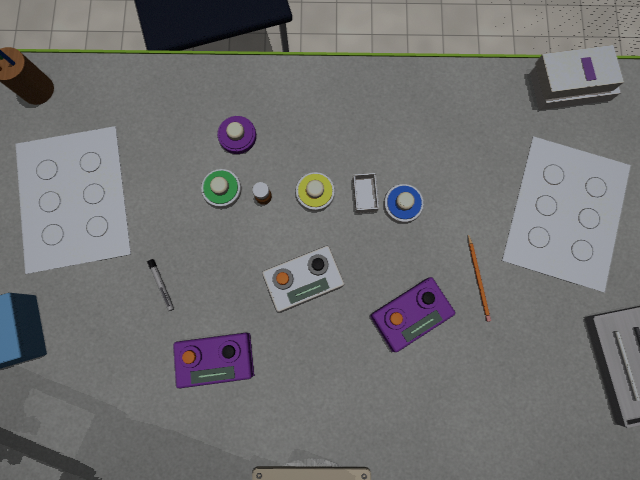

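View pics/side0.png

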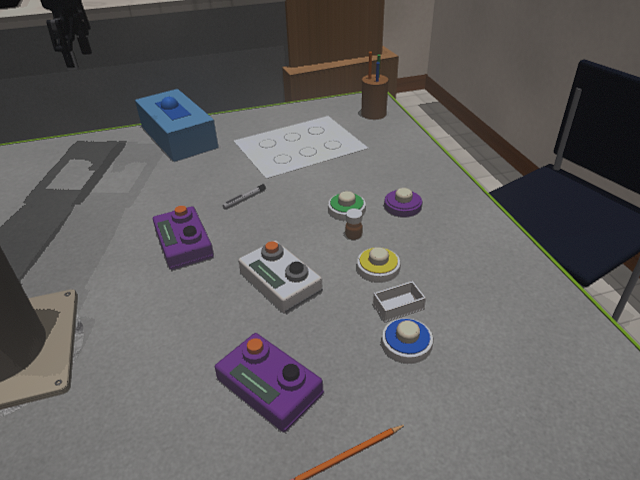

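The top view shows these candidates:
- **Pads:** green (220,187), purple look-alike (236,133), yellow (315,190) and blue (404,202).
- **Orange buttons:** white counter (283,279), purple counters (189,357) and (396,319).

By the description, I choose the green pad at (220,187) and the orange button on the white counter at (283,279). Next I measure both and check them in a close crop.

```bash
cat > h.py <<'E'
import numpy as np, cv2
from bench import *
def ray(c,px):
    K=c["intrinsics"];P=c["pose"]
    d=P[:3,:3]@np.linalg.inv(K)@np.array([px[0],px[1],1.]);return P[:3,3],d
def plane(c,px,z):
    o,d=ray(c,px);return o+d*(z-o[2])/d[2]
def tri(c1,p1,c2,p2):
    o1,d1=ray(c1,p1);o2,d2=ray(c2,p2)
    a=np.linalg.lstsq(np.c_[d1,-d2],o2-o1,rcond=None)[0]
    A=o1+a[0]*d1;B=o2+a[1]*d2
    return (A+B)/2,np.linalg.norm(A-B)
def proj(c,X):
    q=np.linalg.inv(c["pose"])@np.r_[X,1];q=c["intrinsics"]@q[:3];return q[:2]/q[2]
def blob(im,lo,hi,roi):
    hsv=cv2.cvtColor(im,cv2.COLOR_BGR2HSV);m=cv2.inRange(hsv,lo,hi)
    x0,y0,x1,y1=roi;mm=np.zeros_like(m);mm[y0:y1,x0:x1]=m[y0:y1,x0:x1]
    n,l,st,ce=cv2.connectedComponentsWithStats(mm)
    i=1+np.argmax(st[1:,4]);return ce[i],st[i]
E
python3 - <<'E'
from h import *
t=cv2.imread("pics/top0.png");s=cv2.imread("pics/side0.png");ct,cs=camera_model("top"),camera_model("side")
G=((45,100,60),(80,255,255));O=((5,130,120),(18,255,255));C=((12,15,130),(35,110,255))
g1=blob(t,*G,(190,160,250,215));g2=blob(s,*G,(315,180,375,225));print("green",g1,g2)
# outer ring hull centre -> plane 21
def hull(im,roi):
    hsv=cv2.cvtColor(im,cv2.COLOR_BGR2HSV);m=cv2.inRange(hsv,*G);x0,y0,x1,y1=roi
    p=cv2.findNonZero(m[y0:y1,x0:x1]);e=cv2.fitEllipse(cv2.convexHull(p));return np.array(e[0])+[x0,y0],e[1]
a=hull(t,(190,160,250,215));b=hull(s,(315,180,375,225));print(a,b)
print("ring top",plane(ct,a[0],21),"side",plane(cs,b[0],21))
for nm,r1,r2 in [("dome",(205,172,235,200),(333,188,360,210))]:
    d1=blob(t,*C,r1);d2=blob(s,*C,r2);print(nm,d1,d2,tri(ct,d1[0],cs,d2[0]))
o1=blob(t,*O,(265,262,300,295));o2=blob(s,*O,(255,235,287,262));print("rec",o1,o2,tri(ct,o1[0],cs,o2[0]))
for z in(44,48,52):print(z,plane(ct,o1[0],z),plane(cs,o2[0],z))
for n,p,z in[("bottlecap",(262,187),55),("purplepad",(236,132),30),("erase",(318,264),50),("yellow",(315,189),21),("box",(366,193),28),("penlight",(160,285),8),("pencil",(480,280),4)]:print(n,plane(ct,p,z))
cr=np.hstack([cv2.resize(t[110:320,180:350],None,fx=2.3,fy=2.3),cv2.resize(s[180:320,225:380],None,fx=2.5,fy=3.45)[:483]])
print(cr.shape);cv2.imwrite("pics/crop1.png",cr)
E
```

```text
green (array([220.50918197, 187.4524207 ]), array([204, 171,  34,  33, 599], dtype=int32)) (array([345.75720165, 203.64197531]), array([331, 194,  32,  18, 243], dtype=int32))
(array([220.05384827, 186.70556641]), (32.48557662963867, 33.837486267089844)) (array([346.3612709 , 201.99684906]), (18.657609939575195, 32.288578033447266))
ring top [639.72656919 190.98584813  21.        ] side [637.98998584 190.30821912  21.        ]
dome (array([218.56      , 184.42666667]), array([210, 177,  17,  15,  75], dtype=int32)) (array([346.70866142, 195.47244094]), array([339, 191,  16,  10, 127], dtype=int32)) (array([639.05618771, 190.40916706,  37.27087155]), np.float64(0.7063619297421545))
rec (array([281.94392523, 277.68224299]), array([276, 272,  12,  12, 107], dtype=int32)) (array([271.34177215, 245.3164557 ]), array([266, 242,  12,   8,  79], dtype=int32)) (array([452.29803157,  58.30138015,  56.23957188]), np.float64(1.7008153327585678))
44 [454.37557419  59.32175536  44.        ] [453.67665178  73.10218044  44.        ]
48 [453.97517244  58.97025363  48.        ] [452.94541179  68.25413428  48.        ]
52 [453.57477069  58.6187519   52.        ] [452.2141718   63.40608813  52.        ]
bottlecap [629.55285415 101.56223296  55.        ]
purplepad [753.69973797 162.08931101  30.        ]
erase [480.36406916  -8.9118304   50.        ]
yellow [636.83963546  -0.94157863  21.        ]
box [ 627.42256215 -103.37492444   28.        ]
penlight [441.46413479 302.01933873   8.        ]
pencil [ 457.19149843 -331.24944215    4.        ]
(483, 779, 3)
```

View pics/crop1.png

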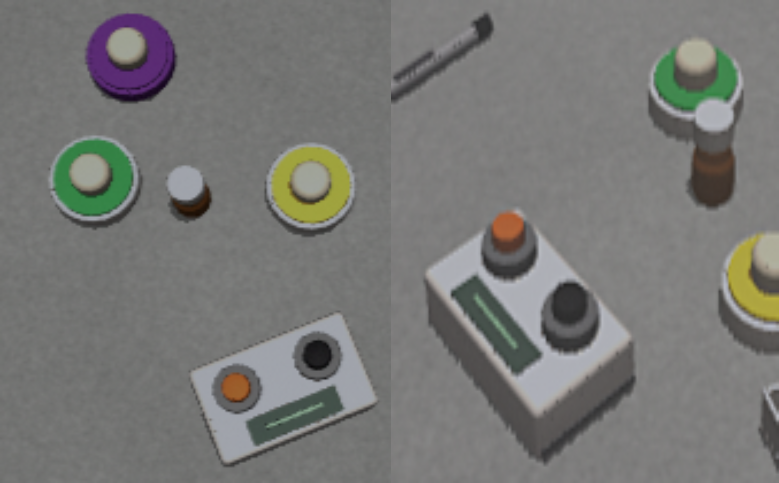

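The crop confirms the choice: the cream dome in the green ring and the orange button on the white counter. The bottle stands about 89 mm away from the dome. The targets are dome (639, 190.5, 39) and button (453, 58.5, ~55). I close the fingers and travel high.

{"op": "step_arm", "data": {"plan": [{"grip":0,"tx":-1.5,"ty":-0.6},{"grip":0,"tx":-2.8,"ty":-1.2},{"grip":0,"tx":-2.8,"ty":-1.2},{"grip":0,"tx":-2.8,"ty":-1.2},{"grip":0,"tx":-2.8,"ty":-1.2},{"grip":0,"tx":-2.8,"ty":-1.2},{"grip":0,"tx":-2.8,"ty":-1.2},{"grip":0,"tx":-2.8,"ty":-1.2}], "newtons": 30}}

```text
invalid input
```

{"op": "step_arm", "data": {"plan": [{"grip":0,"tx":-2.8,"ty":-1.2},{"grip":0,"tx":-2.8,"ty":-1.2},{"grip":0,"tx":-2.8,"ty":-1.2},{"grip":0,"tx":-2.8,"ty":-1.2},{"grip":0,"tx":-2.8,"ty":-1.2},{"grip":0,"tx":-2.8,"ty":-1.2},{"grip":0,"tx":-2.8,"ty":-1.2},{"grip":0,"tx":-2.8,"ty":-1.2}]}}

```text
invalid input
```

{"op": "step_arm", "data": {"plan": [{"grip":0,"tx":-2.8,"ty":-1.2},{"grip":0,"tx":-2.8,"ty":-1.2},{"grip":0,"tx":-2.8,"ty":-1.2},{"grip":0,"tx":-1.3,"ty":-0.5},{"grip":0},{"grip":0}]}}

```text
invalid input
```

{"op": "step_arm", "data": {"plan": [{"grip":0,"tx":-1.5,"ty":-0.6,"tz":0,"ax":0,"ay":0,"az":0},{"grip":0,"tx":-2.8,"ty":-1.2,"tz":0,"ax":0,"ay":0,"az":0}], "newtons": 30}}

```text
time: 0.32
tool_pos: [197.5, 549.2, 230.7]
tcp_rot: [-180.0, -0.1, 164.4]
ft_force: [0.9, -0.4, 0.4]
finger_gap: 63.9
```

{"op": "step_arm", "data": {"plan": [{"grip":0,"tx":-2.8,"ty":-1.2,"tz":0,"ax":0,"ay":0,"az":0},{"grip":0,"tx":-2.8,"ty":-1.2,"tz":0,"ax":0,"ay":0,"az":0},{"grip":0,"tx":-2.8,"ty":-1.2,"tz":0,"ax":0,"ay":0,"az":0},{"grip":0,"tx":-2.8,"ty":-1.2,"tz":0,"ax":0,"ay":0,"az":0},{"grip":0,"tx":-2.8,"ty":-1.2,"tz":0,"ax":0,"ay":0,"az":0},{"grip":0,"tx":-2.8,"ty":-1.2,"tz":0,"ax":0,"ay":0,"az":0},{"grip":0,"tx":-2.8,"ty":-1.2,"tz":0,"ax":0,"ay":0,"az":0},{"grip":0,"tx":-2.8,"ty":-1.2,"tz":0,"ax":0,"ay":0,"az":0}]}}

```text
time: 0.98
tool_pos: [389.7, 394.1, 231.0]
tcp_rot: [-180.0, -0.0, 164.3]
ft_force: [-0.7, 0.5, 0.4]
finger_gap: -0.2
```

{"op": "step_arm", "data": {"plan": [{"grip":0,"tx":-2.8,"ty":-1.2,"tz":0,"ax":0,"ay":0,"az":0},{"grip":0,"tx":-2.8,"ty":-1.2,"tz":0,"ax":0,"ay":0,"az":0},{"grip":0,"tx":-2.8,"ty":-1.2,"tz":0,"ax":0,"ay":0,"az":0},{"grip":0,"tx":-2.8,"ty":-1.2,"tz":0,"ax":0,"ay":0,"az":0},{"grip":0,"tx":-2.8,"ty":-1.2,"tz":0,"ax":0,"ay":0,"az":0},{"grip":0,"tx":-2.8,"ty":-1.2,"tz":0,"ax":0,"ay":0,"az":0},{"grip":0,"tx":-2.8,"ty":-1.2,"tz":0,"ax":0,"ay":0,"az":0},{"grip":0,"tx":-2.8,"ty":-1.2,"tz":0,"ax":0,"ay":0,"az":0}]}}

```text
time: 1.65
tool_pos: [579.2, 240.9, 230.9]
tcp_rot: [-180.0, -0.0, 164.3]
ft_force: [0.9, 0.4, 0.4]
finger_gap: 0.4
```

{"op": "step_arm", "data": {"plan": [{"grip":0,"tx":-2.8,"ty":-1.2,"tz":2,"ax":0,"ay":0,"az":0},{"grip":0,"tx":-2.8,"ty":-1.2,"tz":2,"ax":0,"ay":0,"az":0},{"grip":0,"tx":-1.3,"ty":-0.5,"tz":2,"ax":0,"ay":0,"az":0},{"grip":0,"tx":0,"ty":0,"tz":1,"ax":0,"ay":0,"az":0},{"grip":0,"tx":0,"ty":0,"tz":0,"ax":0,"ay":0,"az":0},{"grip":0,"tx":0,"ty":0,"tz":0,"ax":0,"ay":0,"az":0}]}}

```text
time: 2.15
tool_pos: [635.8, 195.9, 160.4]
tcp_rot: [-180.0, -0.1, 164.3]
ft_force: [-1.1, 0.4, 0.7]
finger_gap: -0.1
```

```bash
cat > m.py <<'E'
from h import *
from scipy.spatial.transform import Rotation as R
def wcam():
    s=sense();T=np.eye(4);T[:3,:3]=R.from_euler("xyz",s["tcp_rot"],degrees=True).as_matrix();T[:3,3]=s["tool_pos"]
    c=camera_model("wrist");return s,dict(intrinsics=c["intrinsics"],pose=T@c["T_tool_cam"]),T
def delta(T,target):
    d=T[:3,:3].T@(np.array(target,float)-T[:3,3]);return d/10
E
python3 - <<'E'
from m import *
s,cw,T=wcam();im=snapshot("wrist")[:,:,::-1].copy();cv2.imwrite("pics/w1.png",im)
print(s["tool_pos"],s["tcp_rot"],s["ft_force"],s["finger_gap"],s["time"])
print(delta(T,[639,190.5,60]))
print("proj dome",proj(cw,[639,190.5,39]),"rec",proj(cw,[453,58.5,55]))
E
```

```text
[635.83812584 195.887417   160.43976219] [-1.79955093e+02 -1.31062703e-01  1.64265631e+02] [-1.05771726  0.39334361  0.70944631] -0.0808863845200702 2.15
[-0.47340861 -0.42494006 10.04325573]
proj dome [314.04933087 237.09044332] rec [-24.79143085 -14.68757233]
```

View pics/w1.png

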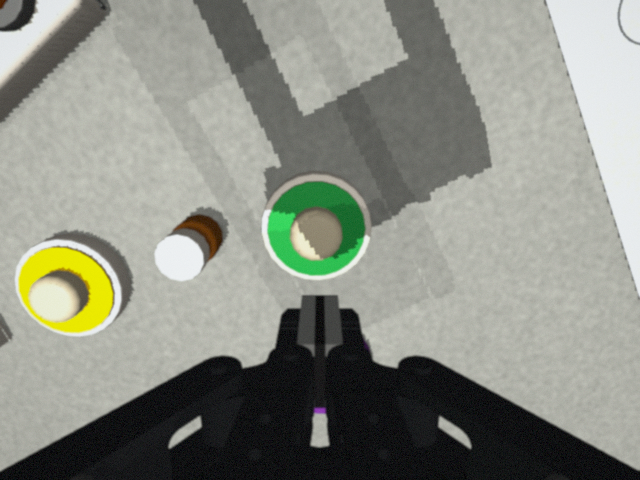

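The wrist view shows the dome at (316,233), against a prediction of (314,237), so they agree within about 2 mm. I descend to 20 mm above it.

{"op": "step_arm", "data": {"plan": [{"grip":0,"tx":-0.5,"ty":-0.4,"tz":1,"ax":0,"ay":0,"az":0},{"grip":0,"tx":0,"ty":0,"tz":2,"ax":0,"ay":0,"az":0},{"grip":0,"tx":0,"ty":0,"tz":2,"ax":0,"ay":0,"az":0},{"grip":0,"tx":0,"ty":0,"tz":2,"ax":0,"ay":0,"az":0},{"grip":0,"tx":0,"ty":0,"tz":2,"ax":0,"ay":0,"az":0},{"grip":0,"tx":0,"ty":0,"tz":1,"ax":0,"ay":0,"az":0},{"grip":0,"tx":0,"ty":0,"tz":0,"ax":0,"ay":0,"az":0},{"grip":0,"tx":0,"ty":0,"tz":0,"ax":0,"ay":0,"az":0}]}}

```text
time: 2.87
tool_pos: [640.6, 190.6, 61.7]
tcp_rot: [-180.0, 0.0, 164.3]
ft_force: [1.4, 1.0, 0.3]
finger_gap: -0.1
```

Run:
```python
from m import *
s,cw,T=wcam()
for n in("side","top"):
    im=snapshot(n)[:,:,::-1].copy()
    x,y=(280,130) if n=="side" else (160,120)
    cv2.imwrite(f"pics/{n}2.png",cv2.resize(im[y:y+120,x:x+130],None,fx=4,fy=4))
s=sense();print(s["tool_pos"],s["tcp_rot"],s["ft_force"]);print(delta(T,[639,190.5,39]))
```

```text
[641.94709676 190.75828439  63.46121981] [1.79918227e+02 1.56779509e-01 1.64272245e+02] [ 0.17167337 -0.0893525   0.2410686 ]
[ 0.14919364 -0.05355288  2.27323913]
```

View pics/side2.png

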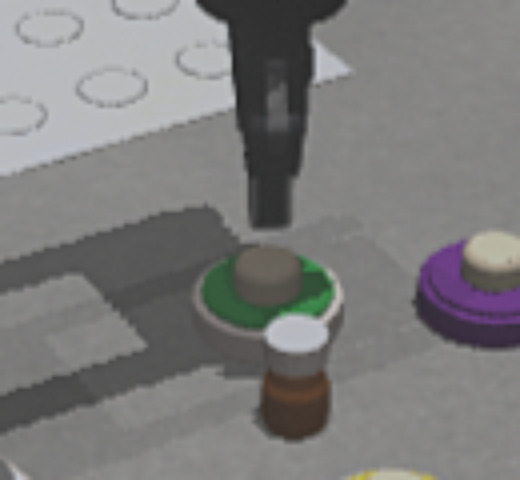

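Closed fingertips are centred above the dome. Single pose readings scatter by 1–2 mm, so I use the commanded z (61.3) together with force, and approach in small steps.

{"op": "step_arm", "data": {"plan": [{"grip":0,"tx":0.1,"ty":0,"tz":0.7,"ax":0,"ay":0,"az":0},{"grip":0,"tx":0,"ty":0,"tz":0.7,"ax":0,"ay":0,"az":0},{"grip":0,"tx":0,"ty":0,"tz":0.5,"ax":0,"ay":0,"az":0},{"grip":0,"tx":0,"ty":0,"tz":0,"ax":0,"ay":0,"az":0},{"grip":0,"tx":0,"ty":0,"tz":0,"ax":0,"ay":0,"az":0}]}}

```text
time: 3.38
tool_pos: [639.0, 190.4, 41.4]
tcp_rot: [-180.0, -0.1, 164.3]
ft_force: [0.0, -0.6, -0.1]
finger_gap: -0.2
```

{"op": "step_arm", "data": {"plan": [{"grip":0,"tx":0,"ty":0,"tz":0.2,"ax":0,"ay":0,"az":0},{"grip":0,"tx":0,"ty":0,"tz":0.2,"ax":0,"ay":0,"az":0},{"grip":0,"tx":0,"ty":0,"tz":0.2,"ax":0,"ay":0,"az":0},{"grip":0,"tx":0,"ty":0,"tz":0,"ax":0,"ay":0,"az":0},{"grip":0,"tx":0,"ty":0,"tz":0,"ax":0,"ay":0,"az":0}]}}

```text
time: 3.8
tool_pos: [640.0, 190.6, 36.5]
tcp_rot: [180.0, 0.0, 164.3]
ft_force: [0.0, -0.2, 2.6]
finger_gap: 0.2
```

{"op": "step_arm", "data": {"plan": [{"grip":0,"tx":0,"ty":0,"tz":0,"ax":0,"ay":0,"az":0}]}}

```text
time: 3.88
tool_pos: [640.0, 190.6, 36.7]
tcp_rot: [180.0, 0.0, 164.3]
ft_force: [0.7, 0.3, 1.2]
finger_gap: 0.2
```

The contact force of about 2 N fits a depression of about 2.5 mm. I press 4 mm further and hold.

{"op": "step_arm", "data": {"plan": [{"grip":0,"tx":0,"ty":0,"tz":0.1,"ax":0,"ay":0,"az":0},{"grip":0,"tx":0,"ty":0,"tz":0.1,"ax":0,"ay":0,"az":0},{"grip":0,"tx":0,"ty":0,"tz":0.1,"ax":0,"ay":0,"az":0},{"grip":0,"tx":0,"ty":0,"tz":0.1,"ax":0,"ay":0,"az":0},{"grip":0,"tx":0,"ty":0,"tz":0,"ax":0,"ay":0,"az":0},{"grip":0,"tx":0,"ty":0,"tz":0,"ax":0,"ay":0,"az":0}]}}

```text
time: 4.38
tool_pos: [640.0, 190.6, 32.6]
tcp_rot: [180.0, 0.0, 164.3]
ft_force: [0.8, 0.4, 5.0]
finger_gap: 0.2
```

{"op": "step_arm", "data": {"plan": [{"grip":0,"tx":0,"ty":0,"tz":0,"ax":0,"ay":0,"az":0},{"grip":0,"tx":0,"ty":0,"tz":0,"ax":0,"ay":0,"az":0},{"grip":0,"tx":0,"ty":0,"tz":0,"ax":0,"ay":0,"az":0},{"grip":0,"tx":0,"ty":0,"tz":0,"ax":0,"ay":0,"az":0},{"grip":0,"tx":0,"ty":0,"tz":0,"ax":0,"ay":0,"az":0},{"grip":0,"tx":0,"ty":0,"tz":0,"ax":0,"ay":0,"az":0},{"grip":0,"tx":0,"ty":0,"tz":0,"ax":0,"ay":0,"az":0},{"grip":0,"tx":0,"ty":0,"tz":0,"ax":0,"ay":0,"az":0}]}}

```text
time: 5.05
tool_pos: [639.9, 190.6, 32.5]
tcp_rot: [180.0, 0.0, 164.3]
ft_force: [2.3, 0.3, 4.2]
finger_gap: -0.1
```

{"op": "step_arm", "data": {"plan": [{"grip":0,"tx":0,"ty":0,"tz":0,"ax":0,"ay":0,"az":0},{"grip":0,"tx":0,"ty":0,"tz":0,"ax":0,"ay":0,"az":0},{"grip":0,"tx":0,"ty":0,"tz":0,"ax":0,"ay":0,"az":0},{"grip":0,"tx":0,"ty":0,"tz":0,"ax":0,"ay":0,"az":0}]}}

```text
time: 5.38
tool_pos: [639.9, 190.6, 32.5]
tcp_rot: [180.0, 0.0, 164.3]
ft_force: [3.4, 0.7, 4.3]
finger_gap: -0.1
```

Run:
```python
from m import *
im=snapshot("side")[:,:,::-1].copy()
cv2.imwrite("pics/side3.png",cv2.resize(im[130:250,280:410],None,fx=4,fy=4))
s=sense();print(s["time"],s["tool_pos"],s["ft_force"])
```

```text
5.4333 [639.92130047 190.58131546  32.43840349] [2.49450036 0.62130377 3.64183632]
```

View pics/side3.png

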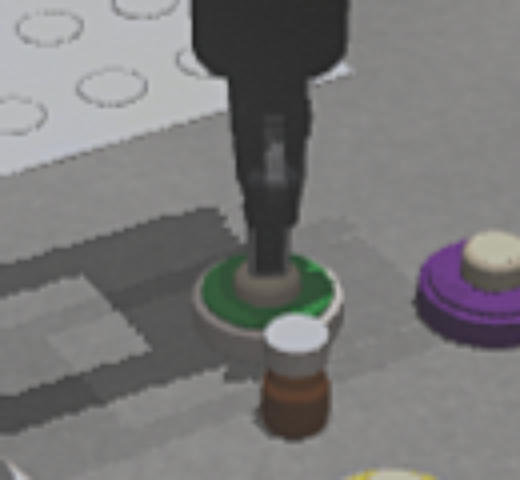

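Held about 1 s at 6.5 mm with a force of 4–5 N; the picture shows the dome half-way down. Now I release it and rise.

{"op": "step_arm", "data": {"plan": [{"grip":0,"tx":0,"ty":0,"tz":-0.5,"ax":0,"ay":0,"az":0},{"grip":0,"tx":0,"ty":0,"tz":-0.5,"ax":0,"ay":0,"az":0},{"grip":0,"tx":0,"ty":0,"tz":-1.5,"ax":0,"ay":0,"az":0},{"grip":0,"tx":0,"ty":0,"tz":-2.5,"ax":0,"ay":0,"az":0},{"grip":0,"tx":0,"ty":0,"tz":-2.5,"ax":0,"ay":0,"az":0},{"grip":0,"tx":0,"ty":0,"tz":-2.5,"ax":0,"ay":0,"az":0},{"grip":0,"tx":0,"ty":0,"tz":-1,"ax":0,"ay":0,"az":0}]}}

```text
time: 6.02
tool_pos: [641.1, 191.0, 147.5]
tcp_rot: [179.9, 0.2, 164.3]
ft_force: [0.2, -0.0, 0.8]
finger_gap: 0.0
```

{"op": "step_arm", "data": {"plan": [{"grip":0,"tx":1.2,"ty":-1.5,"tz":0,"ax":0,"ay":0,"az":0},{"grip":0,"tx":2.2,"ty":-2.7,"tz":0,"ax":0,"ay":0,"az":0},{"grip":0,"tx":2.2,"ty":-2.7,"tz":0,"ax":0,"ay":0,"az":0},{"grip":0,"tx":2.2,"ty":-2.7,"tz":0,"ax":0,"ay":0,"az":0},{"grip":0,"tx":2.2,"ty":-2.7,"tz":0,"ax":0,"ay":0,"az":0},{"grip":0,"tx":2.2,"ty":-2.7,"tz":0,"ax":0,"ay":0,"az":0},{"grip":0,"tx":2.2,"ty":-2.8,"tz":0,"ax":0,"ay":0,"az":0},{"grip":0,"tx":0,"ty":0,"tz":0,"ax":0,"ay":0,"az":0}]}}

```text
time: 6.68
tool_pos: [446.5, 56.0, 139.9]
tcp_rot: [-179.8, -0.4, 164.2]
ft_force: [-1.8, 0.7, -1.6]
finger_gap: 0.2
```

{"op": "step_arm", "data": {"plan": [{"grip":0,"tx":0,"ty":0,"tz":0,"ax":0,"ay":0,"az":0},{"grip":0,"tx":0,"ty":0,"tz":0,"ax":0,"ay":0,"az":0}]}}

```text
time: 6.85
tool_pos: [453.1, 58.4, 142.7]
tcp_rot: [180.0, 0.1, 164.2]
ft_force: [1.0, 1.4, -0.5]
finger_gap: -0.3
```

Run:
```python
from m import *
s,cw,T=wcam();im=snapshot("wrist")[:,:,::-1].copy();cv2.imwrite("pics/w4.png",im)
O=((5,130,120),(18,255,255))
p=proj(cw,[453,58.5,55]);print("pred",p)
x,y=map(int,p);b=blob(im,*O,(x-60,max(0,y-60),x+60,y+60));print(b)
for z in(50,55):print(plane(cw,b[0],z))
o1=np.array([281.94,277.68]);print(tri(camera_model("top"),o1,cw,b[0]));print(tri(camera_model("side"),(271.3,245.3),cw,b[0]))
print(s["tool_pos"],s["time"],delta(T,[453,58.5,55]))
```

```text
pred [320.58815558 245.7188388 ]
(array([319.59107807, 244.6570632 ]), array([ 301,  227,   38,   36, 1076], dtype=int32))
[453.77970258  57.67893587  50.        ]
[452.21668454  58.11855288  55.        ]
(array([453.23608746,  58.23560834,  52.66180909]), np.float64(0.8575709044731584))
(array([451.55855863,  58.22760811,  56.40645473]), np.float64(0.4189398445659823))
[453.11091977  58.39103348 142.69951726] 6.85 [2.14239993e-02 2.50701354e-03 8.76993898e+00]
```

View pics/w4.png

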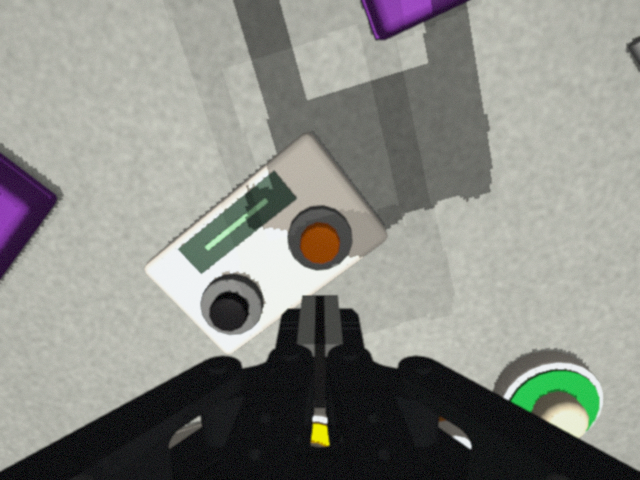

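The orange button sits at (320,245), right under the tool, with its top at about z 54. The black button is to the side at (229,311), and the green dome is up. I descend.

{"op": "step_arm", "data": {"plan": [{"grip":0,"tx":0,"ty":0,"tz":1,"ax":0,"ay":0,"az":0},{"grip":0,"tx":0,"ty":0,"tz":2,"ax":0,"ay":0,"az":0},{"grip":0,"tx":0,"ty":0,"tz":2,"ax":0,"ay":0,"az":0},{"grip":0,"tx":0,"ty":0,"tz":2,"ax":0,"ay":0,"az":0},{"grip":0,"tx":0,"ty":0,"tz":1,"ax":0,"ay":0,"az":0},{"grip":0,"tx":0,"ty":0,"tz":0,"ax":0,"ay":0,"az":0},{"grip":0,"tx":0,"ty":0,"tz":0,"ax":0,"ay":0,"az":0}]}}

```text
time: 7.48
tool_pos: [452.6, 58.6, 61.8]
tcp_rot: [-180.0, -0.1, 164.3]
ft_force: [0.2, -0.7, -0.1]
finger_gap: -0.1
```

{"op": "step_arm", "data": {"plan": [{"grip":0,"tx":0,"ty":0,"tz":0.2,"ax":0,"ay":0,"az":0},{"grip":0,"tx":0,"ty":0,"tz":0.2,"ax":0,"ay":0,"az":0},{"grip":0,"tx":0,"ty":0,"tz":0.2,"ax":0,"ay":0,"az":0},{"grip":0,"tx":0,"ty":0,"tz":0.2,"ax":0,"ay":0,"az":0},{"grip":0,"tx":0,"ty":0,"tz":0,"ax":0,"ay":0,"az":0},{"grip":0,"tx":0,"ty":0,"tz":0,"ax":0,"ay":0,"az":0}]}}

```text
time: 7.98
tool_pos: [453.6, 58.4, 54.9]
tcp_rot: [180.0, 0.1, 164.3]
ft_force: [2.0, 0.5, 2.8]
finger_gap: -0.2
```

{"op": "step_arm", "data": {"plan": [{"grip":0,"tx":0,"ty":0,"tz":0.2,"ax":0,"ay":0,"az":0},{"grip":0,"tx":0,"ty":0,"tz":0.1,"ax":0,"ay":0,"az":0},{"grip":0,"tx":0,"ty":0,"tz":0,"ax":0,"ay":0,"az":0},{"grip":0,"tx":0,"ty":0,"tz":0,"ax":0,"ay":0,"az":0}]}}

```text
time: 8.32
tool_pos: [453.5, 58.3, 52.0]
tcp_rot: [180.0, 0.1, 164.3]
ft_force: [1.2, 0.8, 6.1]
finger_gap: -0.0
```

{"op": "step_arm", "data": {"plan": [{"grip":0,"tx":0,"ty":0,"tz":0.1,"ax":0,"ay":0,"az":0},{"grip":0,"tx":0,"ty":0,"tz":0.1,"ax":0,"ay":0,"az":0},{"grip":0,"tx":0,"ty":0,"tz":0,"ax":0,"ay":0,"az":0},{"grip":0,"tx":0,"ty":0,"tz":0,"ax":0,"ay":0,"az":0}]}}

```text
time: 8.65
tool_pos: [453.8, 58.3, 51.6]
tcp_rot: [180.0, 0.1, 164.3]
ft_force: [-9.0, 0.3, 25.1]
finger_gap: -0.1
```

The force rises steeply to 25 N at z 51.6, which is a hard stop. I check by picture before letting go.

Run:
```python
from m import *
im=snapshot("side")[:,:,::-1].copy();o=cv2.imread("pics/side0.png")
f=lambda a:cv2.resize(a[200:310,225:335],None,fx=3.6,fy=4)
cv2.imwrite("pics/side5.png",np.hstack([f(o),f(im)]))
s=sense();print(s["time"],s["tool_pos"],s["ft_force"])
```

```text
8.7 [453.74167526  58.37607039  51.61719673] [-7.88068632  0.49331789 24.85029807]
```

View pics/side5.png

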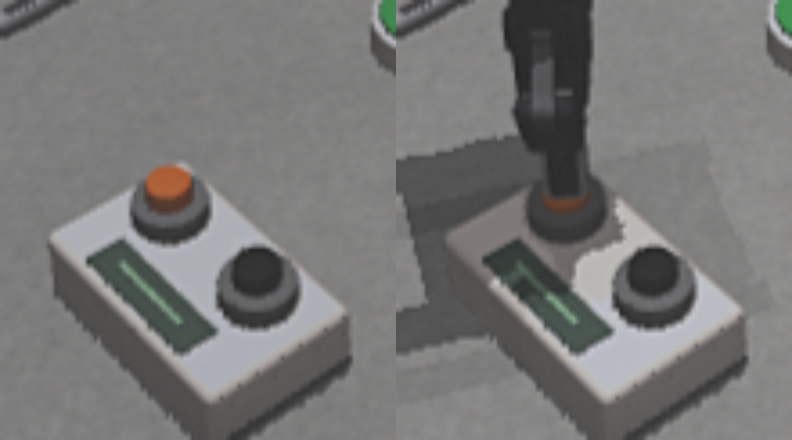

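The button is pressed down to its stop: only a thin orange rim remains and the fingers stand on it, not on the housing. The black button is untouched. Now I withdraw.

{"op": "step_arm", "data": {"plan": [{"grip":0,"tx":0,"ty":0,"tz":-0.5,"ax":0,"ay":0,"az":0},{"grip":0,"tx":0,"ty":0,"tz":-1,"ax":0,"ay":0,"az":0},{"grip":0,"tx":0,"ty":0,"tz":-2.5,"ax":0,"ay":0,"az":0},{"grip":0,"tx":0,"ty":0,"tz":-3,"ax":0,"ay":0,"az":0},{"grip":0,"tx":0,"ty":0,"tz":-3,"ax":0,"ay":0,"az":0},{"grip":0,"tx":0,"ty":0,"tz":-3,"ax":0,"ay":0,"az":0},{"grip":0,"tx":0,"ty":0,"tz":-2,"ax":0,"ay":0,"az":0},{"grip":0,"tx":0,"ty":0,"tz":0,"ax":0,"ay":0,"az":0}]}}

```text
time: 9.37
tool_pos: [455.0, 58.3, 204.6]
tcp_rot: [179.9, 0.4, 164.3]
ft_force: [1.5, -1.0, 0.8]
finger_gap: 0.2
```

{"op": "step_arm", "data": {"plan": [{"grip":0,"tx":0,"ty":0,"tz":0,"ax":0,"ay":0,"az":0},{"grip":0,"tx":0,"ty":0,"tz":0,"ax":0,"ay":0,"az":0},{"grip":0,"tx":0,"ty":0,"tz":0,"ax":0,"ay":0,"az":0},{"grip":0,"tx":0,"ty":0,"tz":0,"ax":0,"ay":0,"az":0}]}}

```text
time: 9.7
tool_pos: [451.7, 58.3, 197.6]
tcp_rot: [-179.9, -0.2, 164.3]
ft_force: [0.6, 0.4, -0.2]
finger_gap: -0.1
```

Run:
```python
from m import *
im=snapshot("side")[:,:,::-1].copy();cv2.imwrite("pics/side6.png",im)
print(blob(im,(5,130,120),(18,255,255),(255,235,287,262)))
o=cv2.imread("pics/side0.png")
for n,(x0,y0,x1,y1) in dict(bottle=(343,205,365,240),box=(372,282,428,320),pencil=(290,420,410,480),light=(220,180,270,210),green=(325,185,370,218),black=(284,258,310,285)).items():
    print(n,np.abs(im[y0:y1,x0:x1].astype(int)-o[y0:y1,x0:x1]).mean())
s=sense();print(s["time"],s["tool_pos"],s["ft_force"])
```

```text
Traceback (most recent call last):
  File "h.py", line 19, in blob
    i=1+np.argmax(st[1:,4]);return ce[i],st[i]
        ~~~~~~~~~^^^^^^^^^^
ValueError: attempt to get argmax of an empty sequence
```

View pics/side6.png

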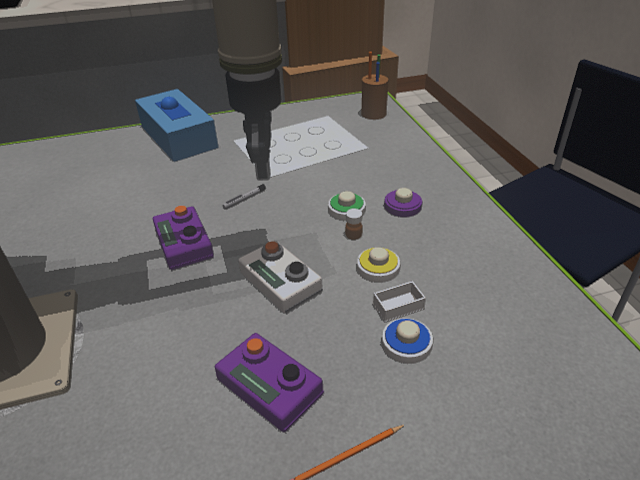

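The arm is clear of everything and the dome is up at (347,198). The button is in the arm's shadow, so I measure it with a darker mask.

Run:
```python
from m import *
im=cv2.imread("pics/side6.png");o=cv2.imread("pics/side0.png")
print(blob(im,(0,90,50),(18,255,255),(255,235,287,262)), blob(o,(0,90,50),(18,255,255),(255,235,287,262)))
for n,(x0,y0,x1,y1) in dict(bottle=(343,205,365,240),box=(372,282,428,320),pencil=(290,420,410,480),light=(220,180,270,210),green=(325,185,370,218),black=(284,258,310,285)).items():
    print(n,np.abs(im[y0:y1,x0:x1].astype(int)-o[y0:y1,x0:x1]).mean())
```

```text
(array([271.325     , 246.91666667]), array([265, 242,  13,  11, 120], dtype=int32)) (array([271.32786885, 246.68852459]), array([265, 241,  13,  12, 122], dtype=int32))
bottle 4.72034632034632
box 5.637531328320802
pencil 5.771944444444444
light 4.837111111111111
green 5.831200897867564
black 4.10968660968661
```

The button blob is the same as at the start, so the button is up, and the other objects' picture differences are down at the noise level. I hand the job in.

```bash
python3 -c "
from bench import *
print(hand_in())"
```

```text
the job is handed in; nothing more can be done
None
```

I carried out both presses and handed the job in at about 10 s of the 48 s allowed; `hand_in()` gives no verdict.

- **Green pad:** I pressed the dome with closed fingertips about 6.5 mm down, at 4–5 N. I held it for a good second and let it up again.
- **Record button:** I pressed the orange button on the white counter until the force rose steeply to 25 N, which I took as fully down. A picture showed the fingers standing on the button, not on its housing. I then withdrew straight up to about z 200 mm.

**Last checks:** the side picture showed the dome up and the orange button back at its starting pixels. The black button, bottle, box, pencil and penlight looked unchanged, and the wrist force was about zero. The arm was clear of everything.

**Disagreements:**
- Two estimates of the button's height differed (53 and 56 mm), so I pressed by force instead.
- Pose readings taken just after a move scattered by a few mm, so I used the commanded height together with force.
- My first button check found nothing because the button was in the arm's shadow. A darker colour mask settled it.

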